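# Build the box crib

### The arm

A 7-joint arm with a two-finger parallel gripper is mounted at the origin on the work surface; the furniture and walls round the work are solid. World frame = base frame: x ahead of the robot, y to its left, z up, the work surface at z = 0. Lengths are in m, angles in rad, forces in N, time in s.
With the tool pointing down it reaches from about 0.425 to 1.025 m from the base axis. Payload 3.6 kg.
Tool frame: the origin (TCP) lies on the centre line of the jaws, within the pads' length; the fingertips stand manip.finger_overhang ahead of it and the grasp point (between the pads) lies 3 mm ahead of it (manip.finger_overhang is the distance from the TCP to the fingertips, in m); z points along the fingers, y is the line along which they close (so a half turn about z gives the same grasp; the last joint's range is limited). The gripper opens to 85 mm and grips with 20 to 120 N. Pads are 22 mm wide; open, the fingers measure 114 mm over their backs; the gripper's body (76 mm by 85 mm) begins 54 mm behind the grasp point. The pads swing forward as they close: fully open they stand 13 mm farther back than shut.
Start: joints at [-1.367, 0.591, 0.048, 1.609, -0.033, 0.943, -0.034], TCP at [0.213, 0.693, 0.253] pointing down, gripper open.
Joint ranges: [-2.69, 2.69], [-0.47, 2.24], [-1.27, 1.36], [0.19, 2.51], [-1.53, 4.68], [0.08, 2.07], [-3.09, 3.09]. Speed limits (rad/s): [2.57, 2.57, 3.14, 3.14, 3.14, 3.14, 3.14].

### API

Orientations are given as a unit quaternion [w, x, y, z].
In Python, from rig import manip gives the robot as it stands.
- The arm moves only by the tool carry_out, never from a script. Its argument "steps" is one flat list of numbers, 5 for each row, row after row: the opening, from 0 (shut) to 1 (fully open), then the shift along the tool's x, y, z in mm, then the turn about the tool's z in units of 5 degrees (1.0 is 5 degrees). In form: [hand, x, y, z, roll, hand, x, y, z, roll, ...]. A call has exactly 5 rows; each row is the pose to reach, as a shift and turn from the pose commanded when the call began, along the tool's axes at that moment; what a row does not reach only later rows make up. A row lasts 1/10 s, in which the tool goes at most 50 mm and 8.59 degrees, less where a joint would pass 70% of its speed; a pose out of reach is approached as far as the arm can. A call with a gripper value outside its range is refused whole. The fingers move at their own pace and stop on an object; "force" is the grip in N (left out, the last holds). Time passes only in rows, so rows that repeat a pose let the fingers close, or fill a call up. It gives the time, the measured TCP pose, the force, the opening and the grip force at its end, in the units of the state.
- manip.get_obs(): the state, without advancing time (a new reading comes with each control period).
- manip.read_camera(name): name is "scene" or "top" or "wrist"; returns the picture (384x512x3 uint8, red, green, blue); there is no depth.
- manip.camera_info(name): a dict with "K" (3x3 intrinsics, pixels), "camera_from_world" (4x4, takes a point from world to camera coordinates). Camera axes: x right, y down, z forward; pixel columns grow to the right and rows downward; lengths in m; the calibration is good to about 2 mm. A picture is of the moment at which its call begins: read the wrist's pose just before it. camera_info takes no time and is no camera call; for the wrist camera it gives the pose at the moment of the call.
- manip.hand_in(): hands the job in; it is judged then, once.
The state is a dict: "clock": time; "joint_pos": joint angles; "qvel": joint speeds; "joint_efforts": joint torques, N m; "tool_pos": TCP position; "ee_rot": TCP orientation; "contact_force": force on the tool from outside, world axes, zero at the start; "ft_torque": the same for the moment, N m; "finger_gap": finger opening in m; "finger_force": force on a finger pad.
Only numpy, scipy, OpenCV 4.12 (cv2) and the standard library are available. Lean on these libraries where they do the work, as an engineer would, in place of code of your own. Each camera call takes 0.05 s, during which the arm holds its last target. There are 200 camera calls.

### The job

Build the box crib up on the black footing: first the two yellow slats crosswise over the footing rails, then the two blue slats crosswise over the yellow ones, one slat at each pair of notches, every slat level and fully home so that its notches lock over what lies beneath. The footing was laid on its board by eye and may sit off the middle, so feel for the place where a slat drops home. Set the slats down rather than dropping them, and leave the other things on the table where they are.

Things in the scene. Friction and masses are not known exactly. Their poses are not given: they have to be found in the camera images.
- board: fixed plywood board, 210 (x) x 220 (y) x 12 mm, a 12 mm high curb along its +x edge; origin: centre of its underside. On it a fixed black footing: two rails along the board's x, 180 mm long, 26 wide, tops 38 mm above the board's underside, middles 110 mm apart. Rail tops have notches at board x = +55 and -55 mm, 30 mm wide, 6 deep.
- seat_far (a point): point on the board at board x = +55, y = 0, 26 mm above its underside: here the origin of a home yellow slat would be if the footing were in the middle. In truth the footing is shifted up to 14 mm either way along the board's y; the shift is NOT reported and differs every time: find it by touch or by eye
- seat_near (a point): the same at board x = -55 mm. A yellow slat (along the board's y) is home with its underside 26 mm above the board's underside. With only the rail notches engaged it stands at 32 mm: slide it lengthwise till it drops. With none engaged: 38 mm
- seat_top (a point): point on the board at x = 0, y = 0, 40 mm above its underside: the height of the undersides of both blue slats when home (along the board's x, 55 mm either side of the footing's middle); 46 mm or more when not home
- rack: fixed sloping rack, 256 mm wide (y), about 170 deep; two bars carry four slats side by side, 62 mm apart, inclined 0.35 rad, rising towards its +x, which faces the robot; a lip stops their lower ends. Origin on the table under the middle of the slats, whose underside there is 70 mm above the table; their upper ends reach 130 mm
- yellow_1: yellow slat (two alike), 180 mm long (x), 26 wide (y), 26 high (z), 0.1 kg. Origin: centre of its underside; z out of its top. Underside: two notches across it, centred at x = +-55 mm, 30 mm wide, 6 deep, edges rounded. Top: the same two notches (14 mm between). Starts in any place of the rack, its x up the slope; between the rack's bars its middle 40 mm hangs clear for fingers.
- yellow_2: the other yellow slat, same as yellow_1 in every way
- blue_1: blue slat (two alike), 180 mm long (x), 26 wide (y), 26 high (z), 0.1 kg. Origin: centre of its underside; z out of its top. Underside: two notches across it, centred at x = +-55 mm, 30 mm wide, 6 deep, edges rounded. Top: plain. Starts in any place of the rack, its x up the slope; between the rack's bars its middle 40 mm hangs clear for fingers.
- blue_2: the other blue slat, same as blue_1 in every way
- filter_l: grey filter cartridge, 90 mm across, 58 mm high; loose, to be left alone; origin at the centre of its underside
- filter_r: light grey filter cartridge with a yellow band, 90 mm across, 58 mm high; loose, to be left alone; origin at the centre of its underside
- gauge: black round pressure gauge with a brass stem lying on its back, 92 x 62 x 28 mm; loose, to be left alone; origin at the centre of its underside
- valve: black demand valve with a red button, 103 x 120 x 43 mm; loose, to be left alone; origin at the centre of its underside
- tin: small white round tin, 57 mm across, 26 mm high; loose, to be left alone; origin at the centre of its underside
- tape: roll of blue tape, 78 mm across, 18 mm high; loose, to be left alone; origin at the centre of its underside
- driver: small yellow screwdriver, 140 mm long, 22 mm thick; loose, to be left alone; origin at the centre of its underside
- spanner: steel spanner, 176 mm long, 6 mm thick; loose, to be left alone; origin at the centre of its underside
Not all that is in view belongs to the job. What is shaped like the blue_2 but pink is not meant.

How it is judged:
By the outcome, as a careful person would: the job done as asked, in the order asked, and still so for the second after the job is handed in, with the robot touching nothing.
It also fails if it takes over 72 s, if anything falls off the work surface, if the arm or the gripper's body presses on something with over 40 N, if the wrist force passes 120 N, or if a joint passes its speed limit or range.

## Working session

There is one attempt and no reset: what is moved stays moved. The work goes in short steps, Python scripts to look and compute and a tool call to move; the robot and the scene stay as the last step left them, time stands still between calls to the robot, and variables do not carry over. Pictures are saved under pics/ and viewed, at most 10 in all, crops included, and the job is handed in when it is done.

Besides the shell and the picture viewer there is one more tool, called after "Call:" by a JSON object that holds its "method" and its "body", one argument or row to a line. carry_out: Moves the arm, as the interface text tells. Its arguments: {"type":"object","properties":{"steps":{"type":"array","items":{"type":"number"}},"force":{"type":"number"}},"required":["steps"]}

```bash
mkdir -p pics; ls; python3 - <<'E'
from rig import manip
import cv2,numpy as np
o=manip.get_obs();print(o, manip.finger_overhang)
ims=[]
for n in ["scene","top"]:
    im=manip.read_camera(n);i=manip.camera_info(n);print(n,np.round(i["K"],1).tolist(),np.round(i["camera_from_world"],4).tolist())
    cv2.imwrite(f"pics/{n}0.png",cv2.cvtColor(im,cv2.COLOR_RGB2BGR))
E
```

```text
pics
{'clock': 0.0, 'joint_pos': array([-1.36648845,  0.59214266,  0.0482858 ,  1.60983591, -0.03329397,
        0.94267182, -0.03369766]), 'qvel': array([-1.29892043e-03,  4.05585616e-05,  2.42650237e-03,  1.60547814e-03,
       -7.52596243e-04,  5.30372614e-04,  1.16584055e-03]), 'joint_efforts': array([ 4.10886480e-05, -5.48717201e+01,  1.54646460e+00, -1.98117381e+01,
        9.34907439e-03,  8.90725030e-03,  6.45485159e-06]), 'tool_pos': array([0.21248937, 0.69234918, 0.25211845]), 'ee_rot': array([-1.04727735e-04,  1.48305871e-01,  9.88940898e-01, -1.12180039e-03]), 'contact_force': array([ 0.61767811, -0.08134349, -0.10293827]), 'ft_torque': array([-0.00920274,  0.00088682,  0.05210109]), 'finger_force': 0.0, 'finger_gap': 0.08547585541276108} 0.022
scene [[385.8, 0.0, 256.6], [0.0, 385.8, 188.7], [0.0, 0.0, 1.0]] [[-0.7415, -0.6706, 0.0222, 0.326], [-0.2984, 0.2999, -0.9061, 0.1838], [0.6009, -0.6785, -0.4225, 0.9087], [0.0, 0.0, 0.0, 1.0]]
top [[426.2, 0.0, 259.1], [0.0, 426.2, 192.5], [0.0, 0.0, 1.0]] [[0.0251, -0.9997, 0.0011, 0.0149], [-0.9911, -0.025, -0.1306, 0.4354], [0.1306, 0.0022, -0.9914, 1.2634], [0.0, 0.0, 0.0, 1.0]]
```

View pics/scene0.png

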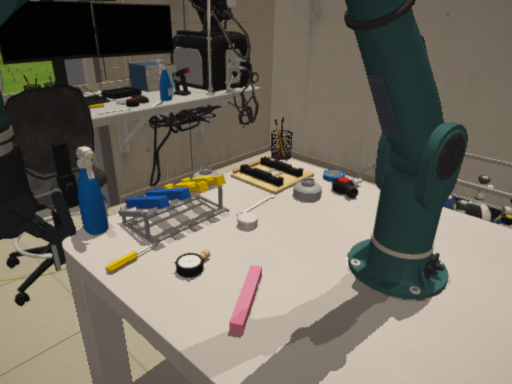

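View pics/top0.png

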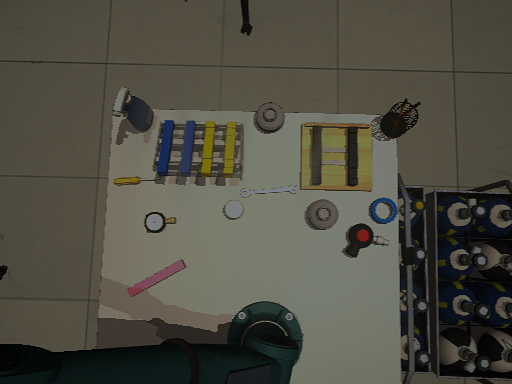

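The top view shows the rack slats at columns 166 and 188 (blue) and 209 and 231 (yellow), rows 122–176. The board is at columns 302–372, with its rails near columns 316 and 352. The scene view shows the pink decoy lying apart from the rack.

```bash
cat > h.py <<'E'
from rig import manip
import cv2,numpy as np
from scipy.spatial.transform import Rotation as R
def cast(info,uv,z):
    K=np.array(info["K"]);T=np.array(info["camera_from_world"])
    Rm=T[:3,:3];c=-Rm.T@T[:3,3]
    d=Rm.T@np.linalg.solve(K,np.r_[uv,1.])
    return c+d*(z-c[2])/d[2]
def proj(info,p):
    K=np.array(info["K"]);T=np.array(info["camera_from_world"])
    q=K@(T[:3,:3]@np.asarray(p)+T[:3,3]);return q[:2]/q[2]
def mask(im,col):
    h=cv2.cvtColor(im,cv2.COLOR_RGB2HSV)
    r={"blue":((105,120,50),(125,255,255)),"yellow":((22,150,90),(34,255,255)),"ply":((14,60,90),(27,190,255)),"black":((0,0,0),(179,255,60))}[col]
    return cv2.inRange(h,*map(np.array,r))
def tool():
    o=manip.get_obs();q=o["ee_rot"];return o["tool_pos"],R.from_quat([q[1],q[2],q[3],q[0]]),o
E
python3 - <<'E'
from h import *
im=cv2.cvtColor(cv2.imread("pics/top0.png"),cv2.COLOR_BGR2RGB);info=manip.camera_info("top")
for c in ["blue","yellow"]:
    m=mask(im,c);cs,_=cv2.findContours(m,0,2)
    for k in cs:
        if cv2.contourArea(k)>150:
            r=cv2.minAreaRect(k);print(c,cv2.contourArea(k),np.round(r[0],1),np.round(r[1],1),round(r[2],1),np.round(cast(info,r[0],.0944),4))
            b=cv2.boxPoints(r);b=b[np.argsort(b[:,1])]
            print("  hi-row/lo-row ends", np.round(cast(info,b[:2].mean(0),.063),3),np.round(cast(info,b[2:].mean(0),.13),3))
m=mask(im,"ply");m[:,:295]=0;m[:,380:]=0;m=cv2.morphologyEx(m,cv2.MORPH_CLOSE,np.ones((25,25)))
k=max(cv2.findContours(m,0,2)[0],key=cv2.contourArea);r=cv2.minAreaRect(k);print("board",r,[np.round(cast(info,p,.012),3).tolist() for p in cv2.boxPoints(r)],cast(info,r[0],.012))
a=cv2.resize(im[112:198,292:382],None,fx=6,fy=6,interpolation=2);cv2.imwrite("pics/board.png",cv2.cvtColor(a,cv2.COLOR_RGB2BGR))
E
```

```text
blue 472.5 [383.5 210. ] [24. 25.] 90.0 [ 0.3846 -0.3314  0.0944]
  hi-row/lo-row ends [ 0.423 -0.341  0.063] [ 0.348 -0.321  0.13 ]
blue 368.0 [187.6 146. ] [ 8.5 51.3] 7.4 [0.5576 0.2376 0.0944]
  hi-row/lo-row ends [0.644 0.237 0.063] [0.476 0.237 0.13 ]
blue 410.5 [165.  145.6] [ 9.2 52.6] 8.4 [0.5572 0.3036 0.0944]
  hi-row/lo-row ends [0.645 0.304 0.063] [0.474 0.302 0.13 ]
yellow 226.5 [229.8 142.5] [ 9.1 29.4] 3.0 [0.5711 0.1148 0.0944]
  hi-row/lo-row ends [0.624 0.116 0.063] [0.52  0.113 0.13 ]
yellow 228.0 [208.1 142.5] [ 8.9 30. ] 6.3 [0.5697 0.1781 0.0944]
  hi-row/lo-row ends [0.624 0.179 0.063] [0.518 0.177 0.13 ]
board ((336.7767333984375, 155.9319305419922), (71.1777572631836, 66.60418701171875), 1.4320961236953735) [[0.453, -0.101, 0.012], [0.664, -0.103, 0.012], [0.664, -0.327, 0.012], [0.453, -0.319, 0.012]] [ 0.55759242 -0.21251754  0.012     ]
```

View pics/board.png

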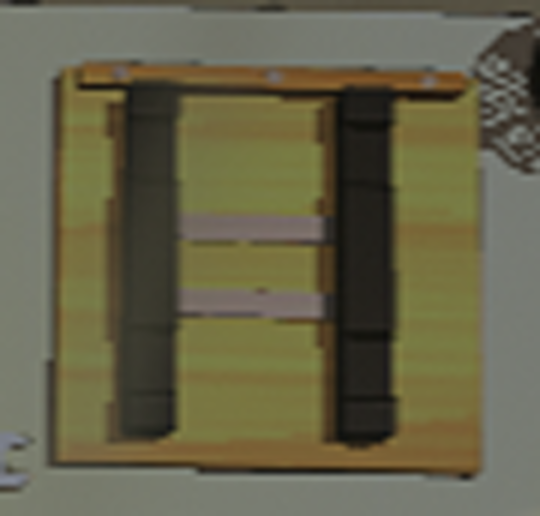

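The crop shows the curb at the top, so board +x is world +x. The rails are centred at about crop columns 151 and 365, slightly left (+y) of the board's middle. I'll move over the rack first, then look at the board up close.

Call:
{"method": "carry_out", "body": {
  "steps": [0.5,-30,-26,0,0,0.5,-66,-57,0,0,0.5,-102,-88,0,0,0.5,-138,-119,0,0,0.5,-170,-147,0,0],
  "force": 40
}}

```text
clock: 0.6
tool_pos: [0.3333, 0.5, 0.2529]
ee_rot: [0.0, 0.149, 0.989, -0.001]
contact_force: [1.9, -0.4, -0.7]
finger_gap: 0.0423
finger_force: 0.0
```

Call:
{"method": "carry_out", "body": {
  "steps": [0.5,-36,-31,0,0,0.5,-72,-62,0,0,0.5,-108,-94,0,0,0.5,-144,-125,0,0,0.5,-170,-147,0,0]
}}

```text
clock: 1.1
tool_pos: [0.4529, 0.3084, 0.2531]
ee_rot: [0.0, 0.15, 0.989, -0.001]
contact_force: [0.4, 0.5, -0.7]
finger_gap: 0.0428
finger_force: 0.0
```

Call:
{"method": "carry_out", "body": {
  "steps": [0.5,-36,-31,0,-1,0.5,-72,-62,0,-2,0.5,-108,-94,0,-3,0.5,-135,-117,0,-3.4,0.5,-146,-127,0,-3.4]
}}

```text
clock: 1.6
tool_pos: [0.5556, 0.1431, 0.2531]
ee_rot: [0.0, 0.004, 1.0, -0.001]
contact_force: [-0.2, 0.6, -0.2]
finger_gap: 0.0426
finger_force: 0.0
```

```bash
python3 - <<'E'
from h import *
p,r,o=tool();print(o["clock"],p,r.as_matrix().round(3).tolist(),o["finger_gap"])
im=manip.read_camera("wrist");i=manip.camera_info("wrist");T=np.array(i["camera_from_world"]);print(np.round(i["K"],1).tolist(),-T[:3,:3].T@T[:3,3],T[:3,:3].round(3).tolist())
cv2.imwrite("pics/w1.png",im[:,:,::-1])
E
```

```text
1.6 [0.55560688 0.143143   0.25311248] [[-1.0, 0.008, 0.001], [0.008, 1.0, -0.002], [-0.001, -0.002, -1.0]] 0.042562994293774796
[[284.7, 0.0, 260.1], [0.0, 284.7, 196.0], [0.0, 0.0, 1.0]] [0.4850653  0.14261898 0.37335562] [[0.009, 1.0, -0.002], [0.96, -0.008, 0.278], [0.278, -0.005, -0.96]]
```

View pics/w1.png

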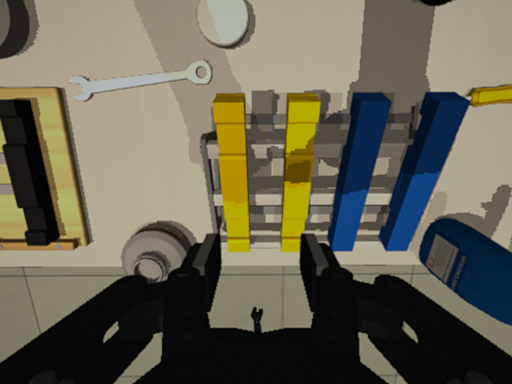

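The wrist view shows the yellow slats at columns 230–240 and 295–300, rows 93–252, with the blue slats to their right. Their long sides are clear of everything.

```bash
python3 - <<'E'
from h import *
im=cv2.imread("pics/w1.png")[:,:,::-1].copy();i=manip.camera_info("wrist")
h=cv2.cvtColor(im,cv2.COLOR_RGB2HSV)
for c,lo,hi in [("y",(20,150,60),(34,255,255)),("b",(105,150,40),(122,255,255))]:
    m=cv2.inRange(h,lo,hi);m[:90]=0;m[256:]=0;m=cv2.morphologyEx(m,cv2.MORPH_CLOSE,np.ones((5,5)))
    for k in cv2.findContours(m,0,2)[0]:
        x,y,w,hh=cv2.boundingRect(k)
        if cv2.contourArea(k)<1500 or y+hh>254: continue
        print(c,x,y,w,hh)
        for row,z in [(y+hh-4,.0645),(185,.0944),(115,.120)]:
            cc=np.flatnonzero(m[row,x:x+w])+x; a=cast(i,(cc.min(),row),z);b=cast(i,(cc.max()+1,row),z);print("   ",row,cc.min(),cc.max(),a.round(4),b[1].round(4),"mid",((a+b)[1]/2).round(4))
        print("  low end x",cast(i,(x+w/2,y+hh),.0635)[0].round(4))
E
```

```text
y 213 94 37 158
    248 228 249 [0.6388 0.1022 0.0645] 0.1285 mid 0.1154
    185 220 247 [0.554  0.1009 0.0944] 0.1292 mid 0.115
    115 214 244 [0.4859 0.1026 0.12  ] 0.1291 mid 0.1159
  low end x 0.6446
y 280 93 41 159
    248 281 299 [0.6393 0.1655 0.0645] 0.1881 mid 0.1768
    185 283 310 [0.5545 0.1645 0.0944] 0.1927 mid 0.1786
    115 287 318 [0.4865 0.1651 0.12  ] 0.1925 mid 0.1788
  low end x 0.6453
b 379 93 91 158
    247 385 469 [0.639  0.2892 0.0645] 0.3902 mid 0.3397
    185 396 433 [0.5555 0.2783 0.0944] 0.3166 mid 0.2975
    115 379 463 [0.4872 0.2437 0.12  ] 0.3163 mid 0.28
  low end x 0.6452
b 328 93 63 158
    247 331 390 [0.6385 0.225  0.0645] 0.2963 mid 0.2607
    185 338 368 [0.555  0.2199 0.0944] 0.2512 mid 0.2355
    115 358 387 [0.4871 0.2258 0.12  ] 0.2514 mid 0.2386
  low end x 0.6445
```

Call:
{"method": "carry_out", "body": {
  "steps": [0.5,10,-40,0,0,0.5,15,-85,0,0,0.5,20,-130,0,0,0.5,20,-175,0,0,0.5,20,-220,0,0]
}}

```text
clock: 2.15
tool_pos: [0.533, -0.0707, 0.2532]
ee_rot: [-0.0, -0.001, 1.0, 0.001]
contact_force: [0.8, -0.6, -0.3]
finger_gap: 0.0428
finger_force: 0.0
```

Call:
{"method": "carry_out", "body": {
  "steps": [0.5,0,-45,0,0,0.5,0,-90,0,0,0.5,0,-120,0,0,0.5,0,-135,0,0,0.5,0,-135,0,0]
}}

```text
clock: 2.65
tool_pos: [0.5334, -0.2073, 0.2531]
ee_rot: [-0.0, 0.002, 1.0, 0.0]
contact_force: [0.5, 0.5, 0.5]
finger_gap: 0.0428
finger_force: 0.0
```

```bash
python3 - <<'E'
from h import *
import json
p,r,o=tool();print(o["clock"],p,r.as_matrix().round(3).tolist(),o["finger_gap"])
im=manip.read_camera("wrist");i=manip.camera_info("wrist")
json.dump({k:np.array(i[k]).tolist() for k in("K","camera_from_world")},open("w2.json","w"))
cv2.imwrite("pics/w2.png",im[:,:,::-1])
E
```

```text
2.65 [ 0.53340571 -0.20733002  0.25311874] [[-1.0, 0.003, -0.0], [0.003, 1.0, 0.0], [0.0, 0.0, -1.0]] 0.042785520842950626
```

View pics/w2.png

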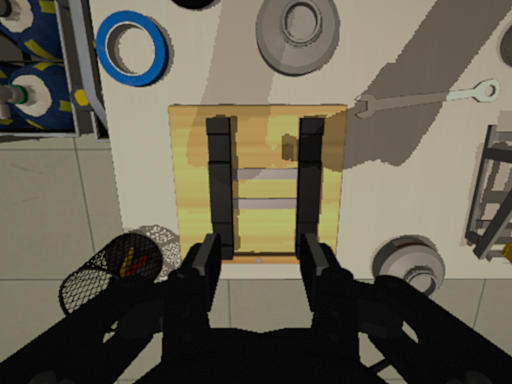

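The wrist view shows the board at columns 170–347 from row 104, with the rails at columns 208–234 and 298–323. The notches show as steps on the rail edges.

```bash
python3 - <<'E'
from h import *
import json
i=json.load(open("w2.json"));im=cv2.imread("pics/w2.png")[:,:,::-1].copy()
h=cv2.cvtColor(im,cv2.COLOR_RGB2HSV)
bl=(h[:,:,2]<60)
for row in range(125,235,6):
    ply=np.flatnonzero((h[row,:,0]>12)&(h[row,:,0]<28)&(h[row,:,1]>90)); ply=ply[(ply>160)&(ply<355)]
    L=np.flatnonzero(bl[row,200:245])+200;Rr=np.flatnonzero(bl[row,290:330])+290
    f=lambda u,z:cast(i,(u,row),z)[1].round(4)
    print(row,cast(i,(260,row),.038)[0].round(3),"board",f(ply.min(),.012),f(ply.max()+1,.012),"mid",(f(ply.min(),.012)+f(ply.max()+1,.012))/2,"L",L.min(),L.max(),f(L.min(),.038),f(L.max()+1,.038),"R",Rr.min(),Rr.max(),f(Rr.min(),.038),f(Rr.max()+1,.038))
for col in (190,250,280,330):
    v=[r for r in range(98,112)]; s=h[98:112,col,1].astype(int);r0=98+np.argmax(np.diff(s))+1
    print(col,r0,cast(i,(col,r0),.012).round(4))
a=im[100:275,160:355];a=cv2.resize(np.clip(a.astype(float)*2.2,0,255).astype(np.uint8),None,fx=4,fy=3.4,interpolation=2)[:600];cv2.imwrite("pics/w2c.png",a[:,:,::-1])
E
```

```text
125 0.475 board -0.3165 -0.0996 mid -0.20805 L 207 230 -0.2663 -0.2389 R 300 323 -0.1599 -0.1325
131 0.482 board -0.3172 -0.099 mid -0.2081 L 207 230 -0.2667 -0.2391 R 299 323 -0.1608 -0.1321
137 0.488 board -0.3166 -0.0997 mid -0.20815 L 208 230 -0.2659 -0.2393 R 299 321 -0.1606 -0.134
143 0.495 board -0.3172 -0.0991 mid -0.20815 L 209 230 -0.265 -0.2395 R 298 321 -0.1615 -0.1335
149 0.502 board -0.3166 -0.0997 mid -0.20815 L 209 230 -0.2654 -0.2397 R 298 320 -0.1612 -0.1343
155 0.509 board -0.3172 -0.0991 mid -0.20815 L 209 230 -0.2657 -0.2399 R 298 320 -0.161 -0.1339
161 0.516 board -0.3166 -0.0997 mid -0.20815 L 209 231 -0.2661 -0.2389 R 298 321 -0.1607 -0.1323
167 0.524 board -0.3173 -0.0991 mid -0.2082 L 209 231 -0.2665 -0.2391 R 298 321 -0.1605 -0.1319
173 0.531 board -0.3167 -0.0998 mid -0.20825 L 209 232 -0.2668 -0.2381 R 298 320 -0.1602 -0.1326
179 0.538 board -0.3173 -0.0992 mid -0.20825000000000002 L 210 232 -0.266 -0.2383 R 298 320 -0.1599 -0.1322
185 0.546 board -0.3167 -0.0998 mid -0.20825 L 210 231 -0.2663 -0.2397 R 298 320 -0.1597 -0.1317
191 0.553 board -0.3174 -0.0
[... 207 characters left out ...]
2 mid -0.20765 L 211 232 -0.2662 -0.2391 R 297 319 -0.1601 -0.1316
209 0.576 board -0.3168 -0.0999 mid -0.20835 L 211 232 -0.2666 -0.2393 R 297 318 -0.1598 -0.1324
215 0.584 board -0.2434 -0.0993 mid -0.17135 L 211 232 -0.267 -0.2395 R 296 318 -0.1607 -0.132
221 0.592 board -0.3168 -0.1 mid -0.20840000000000003 L 212 232 -0.2661 -0.2397 R 296 317 -0.1605 -0.1328
227 0.6 board -0.3161 -0.0993 mid -0.2077 L 213 232 -0.2652 -0.2399 R 296 316 -0.1602 -0.1336
233 0.609 board -0.3168 -0.1 mid -0.20840000000000003 L 213 233 -0.2656 -0.2389 R 296 316 -0.1599 -0.1331
190 105 [ 0.4524 -0.2903  0.012 ]
250 105 [ 0.4524 -0.2178  0.012 ]
280 105 [ 0.4524 -0.1815  0.012 ]
330 105 [ 0.4524 -0.121   0.012 ]
```

View pics/w2c.png

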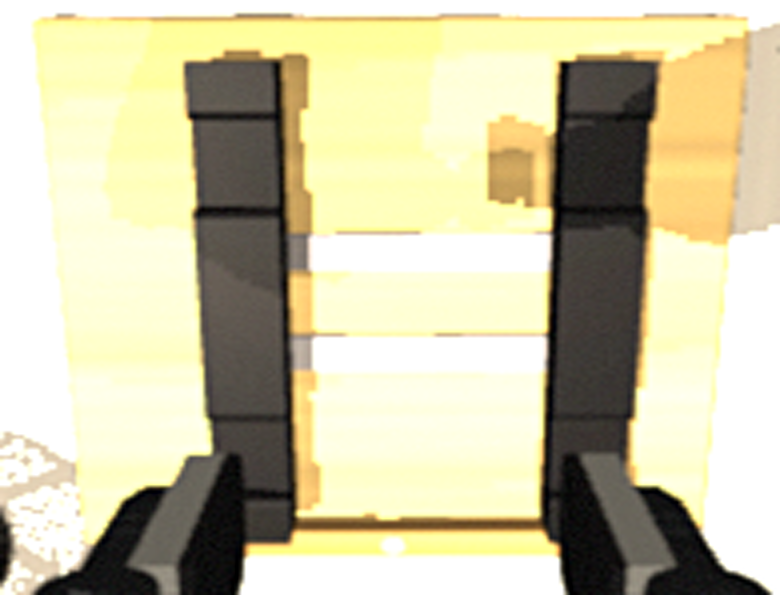

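Measurements so far:
- **Board:** the middle is at y ≈ −0.208 and x ≈ 0.5565, with yaw about 0.
- **Footing:** its middle is at y ≈ −0.199, a shift of about +9 mm.
- **Notches:** they are at x ≈ 0.5015 and 0.6115.

Next I'll pick the first yellow slat at (0.5555, 0.1154).

Call:
{"method": "carry_out", "body": {
  "steps": [0.5,-5,45,0,0,0.5,-10,90,0,0,0.5,-15,135,0,0,0.5,-20,180,0,0,0.5,-22,225,0,0]
}}

```text
clock: 3.2
tool_pos: [0.5549, 0.024, 0.2533]
ee_rot: [-0.0, -0.002, 1.0, 0.001]
contact_force: [0.4, -0.4, 1.0]
finger_gap: 0.0429
finger_force: 0.0
```

Call:
{"method": "carry_out", "body": {
  "steps": [0.5,0,45,0,0,0.5,0,85,0,0,0.5,0,98,0,0,0.5,0,98,40,0,0.5,0,98,80,0]
}}

```text
clock: 3.7
tool_pos: [0.5558, 0.1198, 0.1737]
ee_rot: [0.002, -0.002, 1.0, 0.001]
contact_force: [0.4, 0.1, -1.3]
finger_gap: 0.0429
finger_force: 0.0
```

Call:
{"method": "carry_out", "body": {
  "steps": [0.5,0,0,30,0,0.5,0,0,55,0,0.5,0,0,75,0,0.5,0,0,84,0,0.5,0,0,84,0]
}}

```text
clock: 4.2
tool_pos: [0.5543, 0.1171, 0.0883]
ee_rot: [-0.002, -0.0, 1.0, -0.0]
contact_force: [0.5, 0.8, 0.0]
finger_gap: 0.0427
finger_force: 0.0
```

Call:
{"method": "carry_out", "body": {
  "steps": [0.0,0,-1,0,0,0.0,0,-1,0,0,0.0,0,-1,0,0,0.0,0,-1,0,0,0.0,0,-1,0,0],
  "force": 40
}}

```text
clock: 4.7
tool_pos: [0.5563, 0.1151, 0.0902]
ee_rot: [0.001, 0.001, 1.0, 0.0]
contact_force: [-1.5, -0.9, 5.7]
finger_gap: 0.0257
finger_force: 40.5
```

Call:
{"method": "carry_out", "body": {
  "steps": [0.0,0,0,-10,0,0.0,0,0,-35,0,0.0,0,0,-70,0,0.0,0,0,-100,0,0.0,0,0,-110,0]
}}

```text
clock: 5.2
tool_pos: [0.5574, 0.1153, 0.2026]
ee_rot: [0.003, 0.001, 1.0, 0.001]
contact_force: [0.4, 0.7, -1.2]
finger_gap: 0.0249
finger_force: 39.9
```

```bash
python3 - <<'E'
from h import *
p,r,o=tool();print(o["clock"],p,o["joint_pos"].round(2),o["finger_gap"],o["contact_force"])
im=manip.read_camera("wrist")
cv2.imwrite("pics/w3.png",im[:,:,::-1])
E
```

```text
5.2 [0.55741356 0.11529533 0.202627  ] [-0.32  0.46  0.05  2.01 -0.04  0.66  1.32] 0.024899411842221532 [ 0.41099499  0.71870366 -1.19061661]
```

View pics/w3.png

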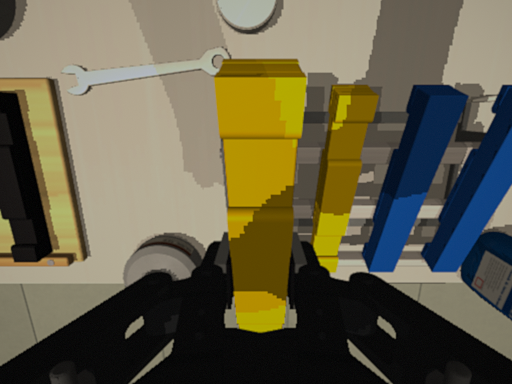

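The slat is held squarely, and its neighbours in the rack are undisturbed. Next I carry it over the far notches and turn it 90° clockwise.

Call:
{"method": "carry_out", "body": {
  "steps": [0.0,-10,-35,0,0,0.0,-20,-80,0,0,0.0,-30,-125,0,0,0.0,-45,-170,0,0,0.0,-54,-215,0,0]
}}

```text
clock: 5.75
tool_pos: [0.6095, -0.1016, 0.1978]
ee_rot: [-0.001, 0.0, 1.0, 0.0]
contact_force: [0.6, -0.2, -0.6]
finger_gap: 0.0252
finger_force: 39.9
```

Call:
{"method": "carry_out", "body": {
  "steps": [0.0,0,-40,0,1.6,0.0,0,-75,0,3.2,0.0,0,-95,0,4.8,0.0,0,-99,0,6.4,0.0,0,-99,0,8]
}}

```text
clock: 6.25
tool_pos: [0.6079, -0.201, 0.1976]
ee_rot: [-0.001, 0.347, 0.938, -0.001]
contact_force: [-0.4, 0.3, -0.7]
finger_gap: 0.0255
finger_force: 39.8
```

Call:
{"method": "carry_out", "body": {
  "steps": [0.0,0,0,0,1.6,0.0,0,0,0,3.2,0.0,0,0,0,4.8,0.0,0,0,0,6.4,0.0,0,0,0,8]
}}

```text
clock: 6.75
tool_pos: [0.6083, -0.1986, 0.1975]
ee_rot: [-0.001, 0.645, 0.764, -0.001]
contact_force: [0.7, -0.4, -0.3]
finger_gap: 0.0251
finger_force: 39.8
```

Call:
{"method": "carry_out", "body": {
  "steps": [0.0,0,0,20,1.2,0.0,0,0,50,2,0.0,0,0,75,2,0.0,0,0,90,2,0.0,0,0,97,2]
}}

```text
clock: 7.25
tool_pos: [0.6079, -0.1984, 0.0997]
ee_rot: [-0.002, 0.707, 0.707, -0.001]
contact_force: [-0.6, 0.1, -0.8]
finger_gap: 0.0254
finger_force: 39.8
```

Call:
{"method": "carry_out", "body": {
  "steps": [0.0,0,0,0,0,0.0,0,0,0,0,0.0,0,0,0,0,0.0,0,0,0,0,0.0,0,0,0,0]
}}

```text
clock: 7.75
tool_pos: [0.6099, -0.1991, 0.1031]
ee_rot: [0.001, 0.707, 0.707, 0.0]
contact_force: [0.2, -0.8, -1.5]
finger_gap: 0.0254
finger_force: 39.8
```

```bash
python3 - <<'E'
from h import *
ps=[]
for k in range(4):
    p,r,o=tool();ps.append(p);im=manip.read_camera("top" if k%2 else "scene");cv2.imwrite(f"pics/s1_{k%2}.png",im[:,:,::-1])
print(np.array(ps).round(4),r.as_matrix().round(4).tolist(),o["joint_pos"].round(2),o["contact_force"])
E
```

```text
[[ 0.6099 -0.1991  0.1031]
 [ 0.6098 -0.1991  0.103 ]
 [ 0.6097 -0.199   0.1028]
 [ 0.6096 -0.199   0.1027]] [[0.001, 1.0, 0.0006], [1.0, -0.001, -0.0001], [-0.0001, 0.0006, -1.0]] [-0.03  0.72  0.41  1.91 -0.47  0.61  0.68] [-0.14454452 -0.38045159 -1.23165603]
```

Call:
{"method": "carry_out", "body": {
  "steps": [0.0,0,2,8,0,0.0,0,2,16,0,0.0,0,2,22,0,0.0,0,2,28,0,0.0,0,2,32,0],
  "force": 30
}}

```text
clock: 8.45
tool_pos: [0.6121, -0.1989, 0.0703]
ee_rot: [0.0, 0.707, 0.707, 0.0]
contact_force: [-1.2, 2.0, 6.7]
finger_gap: 0.0255
finger_force: 40.8
```

Call:
{"method": "carry_out", "body": {
  "steps": [0.0,0,0,4,0,0.0,0,0,8,0,0.0,0,0,12,0,0.0,0,0,14,0,0.0,0,0,14,0]
}}

```text
clock: 8.95
tool_pos: [0.6118, -0.2007, 0.0561]
ee_rot: [0.001, 0.708, 0.707, -0.0]
contact_force: [1.3, -4.3, -1.0]
finger_gap: 0.0255
finger_force: 40.1
```

```bash
python3 - <<'E'
from h import *
a=manip.read_camera("wrist");b=manip.read_camera("scene")[145:205,215:325];p,r,o=tool();print(p,o["contact_force"],o["ft_torque"])
b=cv2.resize(b,None,fx=4.65,fy=4.65,interpolation=2)
cv2.imwrite("pics/s2.png",np.vstack([a[:300],b[:, :512]])[:600,:,::-1])
E
```

```text
[ 0.61179275 -0.20063167  0.05616358] [ 1.94338183 -5.12675688 -1.85692538] [-0.85519669 -0.28083469  0.0778711 ]
```

View pics/s2.png

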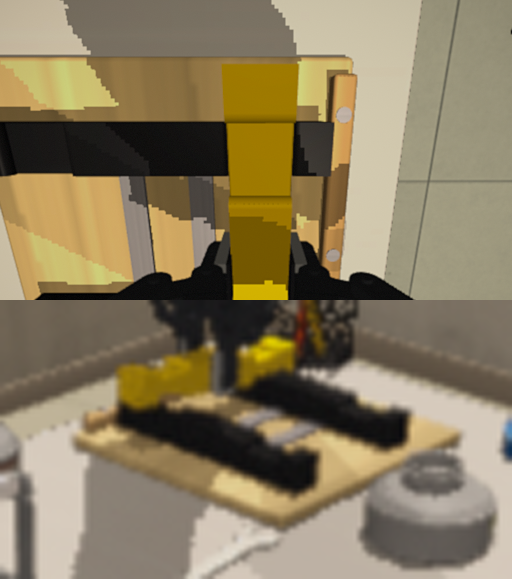

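Before the last press, the slat sits between the far notch edges. It is nearly level, with the slat at columns 225–297 of the wrist view. I'll keep lowering.

Call:
{"method": "carry_out", "body": {
  "steps": [0.0,0,0,3,0,0.0,0,0,5,0,0.0,0,0,7,0,0.0,0,0,8,0,0.0,0,0,8,0]
}}

```text
clock: 9.55
tool_pos: [0.6117, -0.1987, 0.0485]
ee_rot: [0.0, 0.707, 0.707, 0.0]
contact_force: [0.7, -1.7, 4.1]
finger_gap: 0.0253
finger_force: 41.1
```

Call:
{"method": "carry_out", "body": {
  "steps": [0.0,0,0,1,0,0.0,0,0,2,0,0.0,0,0,3,0,0.0,0,0,4,0,0.0,0,0,4,0]
}}

```text
clock: 10.05
tool_pos: [0.6117, -0.1982, 0.0456]
ee_rot: [-0.001, 0.707, 0.707, 0.001]
contact_force: [-1.5, 0.5, 13.5]
finger_gap: 0.0253
finger_force: 42.4
```

Call:
{"method": "carry_out", "body": {
  "steps": [0.0,5,0,-1,0,0.0,5,0,-1,0,0.0,5,0,-1,0,0.0,5,0,-1,0,0.0,5,0,-1,0]
}}

```text
clock: 10.55
tool_pos: [0.6117, -0.1978, 0.0458]
ee_rot: [0.003, 0.708, 0.706, -0.001]
contact_force: [0.7, -7.0, 2.1]
finger_gap: 0.0256
finger_force: 40.9
```

Call:
{"method": "carry_out", "body": {
  "steps": [0.0,-10,0,-1,0,0.0,-10,0,-1,0,0.0,-10,0,-1,0,0.0,-10,0,-1,0,0.0,-10,0,-1,0]
}}

```text
clock: 11.05
tool_pos: [0.6111, -0.2021, 0.046]
ee_rot: [-0.001, 0.707, 0.707, 0.0]
contact_force: [-0.9, 3.4, 3.4]
finger_gap: 0.0254
finger_force: 41.1
```

Call:
{"method": "carry_out", "body": {
  "steps": [0.0,5,0,0,0,0.0,5,0,0,0,0.5,5,0,0,0,0.5,5,0,0,0,0.5,5,0,0,0]
}}

```text
clock: 11.55
tool_pos: [0.6113, -0.1996, 0.0463]
ee_rot: [0.0, 0.708, 0.707, -0.0]
contact_force: [0.5, -0.2, 0.8]
finger_gap: 0.0427
finger_force: 0.0
```

Call:
{"method": "carry_out", "body": {
  "steps": [0.5,0,0,-8,0,0.5,0,0,-25,0,0.5,0,0,-60,0,0.5,0,0,-100,0,0.5,0,0,-120,0]
}}

```text
clock: 12.05
tool_pos: [0.6131, -0.2003, 0.1712]
ee_rot: [0.003, 0.708, 0.707, 0.001]
contact_force: [0.7, -0.0, 0.7]
finger_gap: 0.0425
finger_force: 0.0
```

```bash
python3 - <<'E'
from h import *
a=manip.read_camera("wrist");i=manip.camera_info("wrist");b=manip.read_camera("scene")[145:205,215:325];p,r,o=tool();print(p,o["contact_force"],o["joint_pos"].round(2))
import json;json.dump({k:np.array(i[k]).tolist() for k in("K","camera_from_world")},open("w4.json","w"))
cv2.imwrite("pics/w4.png",a[:,:,::-1])
b=cv2.resize(b,None,fx=4.65,fy=4.65,interpolation=2)
cv2.imwrite("pics/s4.png",np.vstack([a[:330],b[:, :512]])[:600,:,::-1])
E
```

```text
[ 0.61393282 -0.20049092  0.171503  ] [0.10922733 0.13649527 0.1597249 ] [-0.07  0.63  0.47  1.88 -0.42  0.72  0.64]
```

View pics/s4.png

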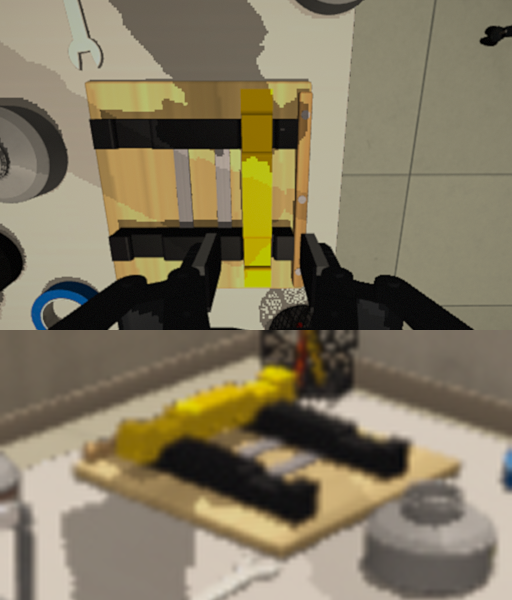

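The slat lies level in the far notches, at wrist columns 242–272. It is home: z was as expected, and it locked in y after 4 mm of play. That puts the footing's middle at TCP y ≈ −0.200. Now the second yellow slat.

Call:
{"method": "carry_out", "body": {
  "steps": [0.5,35,-10,-10,0,0.5,80,-20,-20,0,0.5,125,-35,-30,0,0.5,170,-48,-30,0,0.5,215,-57,-30,0]
}}

```text
clock: 12.65
tool_pos: [0.5532, 0.0175, 0.1966]
ee_rot: [-0.0, 0.708, 0.706, -0.0]
contact_force: [0.6, 0.1, 0.7]
finger_gap: 0.0428
finger_force: 0.0
```

Call:
{"method": "carry_out", "body": {
  "steps": [0.5,45,0,0,-1.6,0.5,90,0,0,-3.2,0.5,130,0,0,-4.8,0.5,155,0,0,-6.4,0.5,163,0,0,-8]
}}

```text
clock: 13.15
tool_pos: [0.5539, 0.1838, 0.196]
ee_rot: [-0.001, 0.418, 0.909, 0.001]
contact_force: [-0.2, -1.1, -0.5]
finger_gap: 0.0427
finger_force: 0.0
```

Call:
{"method": "carry_out", "body": {
  "steps": [0.5,0,0,0,-1.6,0.5,0,0,0,-3.2,0.5,0,0,0,-4.8,0.5,0,0,0,-6.4,0.5,0,0,0,-8]
}}

```text
clock: 13.65
tool_pos: [0.5543, 0.1787, 0.1962]
ee_rot: [-0.0, 0.085, 0.996, -0.0]
contact_force: [1.3, 0.4, 0.5]
finger_gap: 0.0428
finger_force: 0.0
```

Call:
{"method": "carry_out", "body": {
  "steps": [0.5,0,0,0,-1.5,0.5,0,0,0,-2,0.5,0,0,0,-2,0.5,0,0,0,-2,0.5,0,0,0,-2]
}}

```text
clock: 14.15
tool_pos: [0.5547, 0.1789, 0.1962]
ee_rot: [-0.0, 0.001, 1.0, -0.0]
contact_force: [-0.3, -0.1, 0.4]
finger_gap: 0.0422
finger_force: 0.0
```

```bash
cat > slat.py <<'E'
from h import *
def slats(col,rot=False):
    im=manip.read_camera("wrist");i=manip.camera_info("wrist");h=cv2.cvtColor(im,cv2.COLOR_RGB2HSV)
    lo,hi={"y":((20,150,50),(34,255,255)),"b":((105,150,40),(122,255,255))}[col]
    m=cv2.morphologyEx(cv2.inRange(h,lo,hi),cv2.MORPH_CLOSE,np.ones((5,5)))
    for k in cv2.findContours(m,0,2)[0]:
        x,y,w,hh=cv2.boundingRect(k)
        if cv2.contourArea(k)<1500 or hh<60: continue
        for f in (.4,.5,.6):
            row=int(y+f*hh);cc=np.flatnonzero(m[row,x:x+w])+x
            a=cast(i,(cc.min(),row),.0944);b=cast(i,(cc.max()+1,row),.0944);print(col,(x,y,w,hh),row,a.round(4)[:2],b[1].round(4),"mid",((a+b)[1]/2).round(4))
        print("  low end x",cast(i,(x+w/2,y+hh),.0635)[0].round(4))
def state():
    P=[]
    p,r,o=tool();print(o["clock"],p.round(4),"yaw",np.degrees(np.arctan2(*r.as_matrix()[1::-1,0])).round(2),"F",o["contact_force"].round(1),"T",o["ft_torque"].round(2),o["finger_gap"].round(4))
E
python3 -c "
from slat import *
state();slats('y');state()"
```

```text
Traceback (most recent call last):
  File "slat.py", line 15, in state
    p,r,o=tool();print(o["clock"],p.round(4),"yaw",np.degrees(np.arctan2(*r.as_matrix()[1::-1,0])).round(2),"F",o["contact_force"].round(1),"T",o["ft_torque"].round(2),o["finger_gap"].round(4))
                                                                                                                                                                        ^^^^^^^^^^^^^^^^^^^^^
AttributeError: 'float' object has no attribute 'round'
```

Call:
{"method": "carry_out", "body": {
  "steps": [0.5,0,-1,30,0,0.5,0,-1,60,0,0.5,0,-1,85,0,0.5,0,-1,100,0,0.5,0,-1,107,0]
}}

```text
clock: 14.65
tool_pos: [0.5542, 0.1779, 0.0879]
ee_rot: [-0.001, 0.001, 1.0, -0.0]
contact_force: [0.5, -0.5, -0.5]
finger_gap: 0.0425
finger_force: 0.0
```

Call:
{"method": "carry_out", "body": {
  "steps": [0.5,0,0,0,0,0.0,0,0,0,0,0.0,0,0,0,0,0.0,0,0,0,0,0.0,0,0,0,0],
  "force": 40
}}

```text
clock: 15.15
tool_pos: [0.5556, 0.1783, 0.0904]
ee_rot: [0.001, 0.001, 1.0, 0.0]
contact_force: [-0.1, -0.9, 4.9]
finger_gap: 0.0257
finger_force: 39.9
```

```bash
sed -i 's/o\["finger_gap"\].round(4)/round(o["finger_gap"],4),round(o["finger_force"],1)/' slat.py; python3 -c "
from slat import *
state()"
```

```text
15.15 [0.5556 0.1783 0.0904] yaw 179.94 F [-0.1 -0.9  4.9] T [-0.01  0.07  0.04] 0.0257 39.9
```

Call:
{"method": "carry_out", "body": {
  "steps": [0.0,0,0,-10,0,0.0,0,0,-35,0,0.0,0,0,-70,0,0.0,0,0,-100,0,0.0,0,0,-110,0]
}}

```text
clock: 15.65
tool_pos: [0.5564, 0.1785, 0.2028]
ee_rot: [0.003, 0.001, 1.0, 0.001]
contact_force: [0.5, 0.2, -0.5]
finger_gap: 0.0251
finger_force: 39.4
```

Call:
{"method": "carry_out", "body": {
  "steps": [0.0,10,-35,0,0,0.0,20,-80,0,0,0.0,30,-125,0,0,0.0,40,-170,0,0,0.0,54,-215,0,0]
}}

```text
clock: 16.15
tool_pos: [0.4999, -0.0385, 0.1989]
ee_rot: [-0.0, 0.0, 1.0, -0.0]
contact_force: [1.3, 0.1, -0.3]
finger_gap: 0.0254
finger_force: 39.5
```

Call:
{"method": "carry_out", "body": {
  "steps": [0.0,0,-45,0,1.6,0.0,0,-90,0,3.2,0.0,0,-130,0,4.8,0.0,0,-155,0,6.4,0.0,0,-163,0,8]
}}

```text
clock: 16.65
tool_pos: [0.4992, -0.204, 0.1991]
ee_rot: [0.0, 0.348, 0.938, -0.001]
contact_force: [0.4, 0.8, 0.7]
finger_gap: 0.0252
finger_force: 39.4
```

Call:
{"method": "carry_out", "body": {
  "steps": [0.0,0,0,0,1.6,0.0,0,0,0,3.2,0.0,0,0,0,4.8,0.0,0,0,0,6.4,0.0,0,0,0,8]
}}

```text
clock: 17.15
tool_pos: [0.4997, -0.1995, 0.1987]
ee_rot: [-0.001, 0.645, 0.764, -0.0]
contact_force: [-0.5, -0.0, 0.0]
finger_gap: 0.0254
finger_force: 39.4
```

Call:
{"method": "carry_out", "body": {
  "steps": [0.0,0,0,20,1.2,0.0,0,0,50,2,0.0,0,0,75,2,0.0,0,0,90,2,0.0,0,0,97,2]
}}

```text
clock: 17.65
tool_pos: [0.499, -0.1991, 0.1004]
ee_rot: [-0.002, 0.707, 0.707, -0.001]
contact_force: [-0.1, 0.2, -1.0]
finger_gap: 0.0254
finger_force: 39.4
```

Call:
{"method": "carry_out", "body": {
  "steps": [0.0,0,0,0,0,0.0,0,0,0,0,0.0,0,0,0,0,0.0,0,0,0,0,0.0,0,0,0,0]
}}

```text
clock: 18.15
tool_pos: [0.5008, -0.2, 0.1029]
ee_rot: [0.001, 0.707, 0.707, 0.0]
contact_force: [-0.2, -0.3, -0.9]
finger_gap: 0.025
finger_force: 39.4
```

```bash
python3 -c "
from slat import *
state()
im=manip.read_camera('wrist');cv2.imwrite('pics/w5.png',im[:,:,::-1]);manip.read_camera('top');state()"
```

```text
18.15 [ 0.5008 -0.2     0.1029] yaw 89.94 F [-0.2 -0.3 -0.9] T [-0.01 -0.03 -0.03] 0.025 39.4
18.25 [ 0.5007 -0.1999  0.1027] yaw 89.95 F [-0.3 -0.  -1. ] T [ 0.01 -0.01 -0.  ] 0.0252 39.4
```

Call:
{"method": "carry_out", "body": {
  "steps": [0.0,0,1,8,0,0.0,0,1,16,0,0.0,0,1,22,0,0.0,0,1,28,0,0.0,0,1,32,0],
  "force": 30
}}

```text
clock: 18.75
tool_pos: [0.5018, -0.1995, 0.07]
ee_rot: [-0.0, 0.707, 0.707, 0.0]
contact_force: [0.2, 3.0, 6.5]
finger_gap: 0.0253
finger_force: 40.4
```

Call:
{"method": "carry_out", "body": {
  "steps": [0.0,0,0,4,0,0.0,0,0,8,0,0.0,0,0,12,0,0.0,0,0,14,0,0.0,0,0,14,0]
}}

```text
clock: 19.25
tool_pos: [0.502, -0.2003, 0.0562]
ee_rot: [0.001, 0.707, 0.707, 0.0]
contact_force: [-0.1, -0.4, 3.0]
finger_gap: 0.0254
finger_force: 40.3
```

Call:
{"method": "carry_out", "body": {
  "steps": [0.0,0,0,3,0,0.0,0,0,5,0,0.0,0,0,7,0,0.0,0,0,8,0,0.0,0,0,8,0]
}}

```text
clock: 19.75
tool_pos: [0.5019, -0.1985, 0.0483]
ee_rot: [-0.001, 0.707, 0.707, 0.001]
contact_force: [1.0, 1.8, 4.8]
finger_gap: 0.0254
finger_force: 40.9
```

Call:
{"method": "carry_out", "body": {
  "steps": [0.0,0,0,1,0,0.0,0,0,2,0,0.0,0,0,3,0,0.0,0,0,4,0,0.0,0,0,4,0]
}}

```text
clock: 20.25
tool_pos: [0.5019, -0.198, 0.0454]
ee_rot: [-0.001, 0.707, 0.707, 0.001]
contact_force: [-1.2, 3.7, 15.9]
finger_gap: 0.0254
finger_force: 42.4
```

Call:
{"method": "carry_out", "body": {
  "steps": [0.0,5,0,-1,0,0.0,5,0,-1,0,0.0,5,0,-1,0,0.0,5,0,-1,0,0.0,5,0,-1,0]
}}

```text
clock: 20.75
tool_pos: [0.5019, -0.1974, 0.0456]
ee_rot: [0.002, 0.708, 0.706, -0.001]
contact_force: [-0.1, -4.2, 3.9]
finger_gap: 0.0255
finger_force: 40.8
```

Call:
{"method": "carry_out", "body": {
  "steps": [0.0,-10,0,-1,0,0.0,-10,0,-1,0,0.0,-10,0,-1,0,0.0,-10,0,-1,0,0.0,-10,0,-1,0]
}}

```text
clock: 21.25
tool_pos: [0.5008, -0.2018, 0.0457]
ee_rot: [-0.003, 0.707, 0.707, 0.001]
contact_force: [1.0, 5.1, 1.9]
finger_gap: 0.0254
finger_force: 40.6
```

Call:
{"method": "carry_out", "body": {
  "steps": [0.0,5,0,0,0,0.0,5,0,0,0,0.5,5,0,0,0,0.5,5,0,0,0,0.5,5,0,0,0]
}}

```text
clock: 21.75
tool_pos: [0.5014, -0.2005, 0.0464]
ee_rot: [0.0, 0.708, 0.707, -0.0]
contact_force: [0.2, -0.5, 0.2]
finger_gap: 0.0425
finger_force: 0.0
```

Call:
{"method": "carry_out", "body": {
  "steps": [0.5,0,0,-8,0,0.5,0,0,-25,0,0.5,0,0,-60,0,0.5,0,0,-100,0,0.5,0,0,-120,0]
}}

```text
clock: 22.25
tool_pos: [0.5024, -0.2008, 0.1696]
ee_rot: [0.002, 0.708, 0.707, 0.001]
contact_force: [1.3, -0.2, -0.8]
finger_gap: 0.0429
finger_force: 0.0
```

```bash
python3 - <<'E'
from slat import *
state()
im=manip.read_camera("wrist");i=manip.camera_info("wrist");cv2.imwrite("pics/w6.png",im[:,:,::-1])
h=cv2.cvtColor(im,cv2.COLOR_RGB2HSV);m=cv2.inRange(h,(20,150,50),(34,255,255));m=cv2.morphologyEx(m,cv2.MORPH_OPEN,np.ones((3,3)))
# yellow slats: width-wise and length-wise extents on top plane z=.052
for k in cv2.findContours(m,0,2)[0]:
    if cv2.contourArea(k)>800:
        b=cv2.boundingRect(k);print(b,cast(i,b[:2],.052).round(4),cast(i,(b[0]+b[2],b[1]+b[3]),.052).round(4))
E
```

```text
22.25 [ 0.5024 -0.2008  0.1696] yaw 89.9 F [ 1.3 -0.2 -0.8] T [-0.03 -0.04  0.01] 0.0429 0.0
(240, 89, 35, 200) [ 0.4884 -0.1132  0.052 ] [ 0.5184 -0.2952  0.052 ]
(352, 87, 63, 197) [ 0.577  -0.1118  0.052 ] [ 0.6539 -0.2906  0.052 ]
```

Both yellow slats show the right extents, about 180 mm long on the z = 0.052 plane. The second also locked in y with 4.4 mm of play. Next are the blue slats.

Call:
{"method": "carry_out", "body": {
  "steps": [0.5,35,10,-10,0,0.5,80,20,-20,0,0.5,125,35,-30,0,0.5,170,45,-30,0,0.5,215,54,-30,0]
}}

```text
clock: 22.8
tool_pos: [0.5562, 0.0168, 0.197]
ee_rot: [0.0, 0.708, 0.707, 0.001]
contact_force: [0.5, -0.4, -0.4]
finger_gap: 0.0428
finger_force: 0.0
```

Call:
{"method": "carry_out", "body": {
  "steps": [0.5,45,0,0,-1.6,0.5,90,0,0,-3.2,0.5,135,0,0,-4.8,0.5,180,0,0,-6.4,0.5,224,0,0,-8]
}}

```text
clock: 23.3
tool_pos: [0.5554, 0.2408, 0.1965]
ee_rot: [-0.0, 0.42, 0.907, -0.0]
contact_force: [0.1, -0.4, -0.0]
finger_gap: 0.0424
finger_force: 0.0
```

Call:
{"method": "carry_out", "body": {
  "steps": [0.5,0,0,0,-1.6,0.5,0,0,0,-3.2,0.5,0,0,0,-4.8,0.5,0,0,0,-6.4,0.5,0,0,0,-8]
}}

```text
clock: 23.8
tool_pos: [0.5556, 0.2387, 0.1964]
ee_rot: [-0.0, 0.085, 0.996, -0.0]
contact_force: [0.6, -0.0, 0.2]
finger_gap: 0.0425
finger_force: 0.0
```

Call:
{"method": "carry_out", "body": {
  "steps": [0.5,0,0,0,-1.5,0.5,0,0,0,-2,0.5,0,0,0,-2,0.5,0,0,0,-2,0.5,0,0,0,-2]
}}

```text
clock: 24.3
tool_pos: [0.5558, 0.2389, 0.1963]
ee_rot: [-0.0, 0.001, 1.0, -0.0]
contact_force: [0.1, -0.2, -0.7]
finger_gap: 0.0425
finger_force: 0.0
```

```bash
python3 -c "
from slat import *
state();slats('b');state()"
```

```text
24.3 [0.5558 0.2389 0.1963] yaw 179.89 F [ 0.1 -0.2 -0.7] T [ 0.06 -0.02 -0.04] 0.0425 0.0
b (366, 237, 133, 110) 281 [0.6279 0.3331] 0.4113 mid 0.3722
b (366, 237, 133, 110) 292 [0.6393 0.3837] 0.4215 mid 0.4026
b (366, 237, 133, 110) 303 [0.6509 0.3992] 0.4311 mid 0.4152
  low end x 0.7301
b (316, 88, 67, 178) 159 [0.519 0.289] 0.3227 mid 0.3059
b (316, 88, 67, 178) 177 [0.5334 0.2883] 0.321 mid 0.3047
b (316, 88, 67, 178) 194 [0.5475 0.2867] 0.3192 mid 0.3029
  low end x 0.6308
b (243, 88, 39, 190) 164 [0.5229 0.2263] 0.2531 mid 0.2397
b (243, 88, 39, 190) 183 [0.5383 0.2269] 0.2525 mid 0.2397
b (243, 88, 39, 190) 202 [0.5542 0.2266] 0.252 mid 0.2393
  low end x 0.6442
24.35 [0.5559 0.239  0.1963] yaw 179.91 F [-1.1 -0.6 -0.6] T [ 0.03 -0.    0.02] 0.0429 0.0
```

Call:
{"method": "carry_out", "body": {
  "steps": [0.5,0,0,30,0,0.5,0,0,60,0,0.5,0,0,85,0,0.5,0,0,100,0,0.5,0,0,107,0]
}}

```text
clock: 24.85
tool_pos: [0.5552, 0.2388, 0.0879]
ee_rot: [-0.001, 0.001, 1.0, -0.001]
contact_force: [0.0, 0.5, 1.0]
finger_gap: 0.0425
finger_force: 0.0
```

Call:
{"method": "carry_out", "body": {
  "steps": [0.5,0,0,0,0,0.0,0,0,0,0,0.0,0,0,0,0,0.0,0,0,0,0,0.0,0,0,0,0],
  "force": 40
}}

```text
clock: 25.35
tool_pos: [0.5568, 0.2393, 0.0905]
ee_rot: [0.001, 0.001, 1.0, 0.0]
contact_force: [0.4, -0.4, 4.7]
finger_gap: 0.0254
finger_force: 40.4
```

Call:
{"method": "carry_out", "body": {
  "steps": [0.0,0,0,-10,0,0.0,0,0,-35,0,0.0,0,0,-70,0,0.0,0,0,-100,0,0.0,0,0,-110,0]
}}

```text
clock: 25.85
tool_pos: [0.5574, 0.2396, 0.2028]
ee_rot: [0.002, 0.001, 1.0, 0.001]
contact_force: [1.1, 0.6, -0.9]
finger_gap: 0.0252
finger_force: 39.9
```

Call:
{"method": "carry_out", "body": {
  "steps": [0.0,0,-35,0,0,0.0,0,-75,0,0,0.0,0,-115,0,0,0.0,0,-155,0,0,0.0,0,-195,0,0]
}}

```text
clock: 26.35
tool_pos: [0.5546, 0.0425, 0.1987]
ee_rot: [-0.001, 0.0, 1.0, -0.0]
contact_force: [0.1, 0.5, -1.2]
finger_gap: 0.0253
finger_force: 39.9
```

Call:
{"method": "carry_out", "body": {
  "steps": [0.0,-1,-45,0,0,0.0,-1,-90,0,0,0.0,-1,-135,0,0,0.0,-1,-170,0,0,0.0,-1,-189,0,0]
}}

```text
clock: 26.85
tool_pos: [0.555, -0.1495, 0.1987]
ee_rot: [-0.001, 0.003, 1.0, -0.001]
contact_force: [0.3, -0.4, -1.7]
finger_gap: 0.0252
finger_force: 39.9
```

Call:
{"method": "carry_out", "body": {
  "steps": [0.0,0,0,20,0,0.0,0,0,45,0,0.0,0,0,65,0,0.0,0,0,80,0,0.0,0,0,80,0]
}}

```text
clock: 27.35
tool_pos: [0.5541, -0.1443, 0.1167]
ee_rot: [-0.003, 0.001, 1.0, 0.001]
contact_force: [-0.8, 0.3, -1.1]
finger_gap: 0.0248
finger_force: 39.9
```

Call:
{"method": "carry_out", "body": {
  "steps": [0.0,0,0,0,0,0.0,0,0,0,0,0.0,0,0,0,0,0.0,0,0,0,0,0.0,0,0,0,0]
}}

```text
clock: 27.85
tool_pos: [0.5568, -0.145, 0.1199]
ee_rot: [0.0, 0.0, 1.0, -0.0]
contact_force: [0.3, -0.3, -1.3]
finger_gap: 0.0253
finger_force: 39.9
```

```bash
python3 -c "
from slat import *
state()
im=manip.read_camera('wrist');cv2.imwrite('pics/w7.png',im[:,:,::-1]);state()"
```

```text
27.85 [ 0.5568 -0.145   0.1199] yaw 179.94 F [ 0.3 -0.3 -1.3] T [-0.02  0.05  0.  ] 0.0253 39.9
27.9 [ 0.5567 -0.145   0.1197] yaw 179.94 F [-0.5  0.  -1.1] T [-0.03 -0.04  0.01] 0.0252 39.9
```

Call:
{"method": "carry_out", "body": {
  "steps": [0.0,-1,0,12,0,0.0,-1,0,20,0,0.0,-1,0,27,0,0.0,-1,0,32,0,0.0,-1,0,36,0],
  "force": 30
}}

```text
clock: 28.4
tool_pos: [0.5592, -0.1449, 0.0834]
ee_rot: [0.002, 0.0, 1.0, -0.0]
contact_force: [0.2, 0.6, 5.0]
finger_gap: 0.0253
finger_force: 40.7
```

Call:
{"method": "carry_out", "body": {
  "steps": [0.0,0,0,4,0,0.0,0,0,8,0,0.0,0,0,12,0,0.0,0,0,14,0,0.0,0,0,14,0]
}}

```text
clock: 28.9
tool_pos: [0.557, -0.1451, 0.069]
ee_rot: [-0.001, 0.001, 1.0, -0.0]
contact_force: [0.2, 0.1, 0.9]
finger_gap: 0.0252
finger_force: 40.5
```

Call:
{"method": "carry_out", "body": {
  "steps": [0.0,0,0,3,0,0.0,0,0,5,0,0.0,0,0,7,0,0.0,0,0,8,0,0.0,0,0,8,0]
}}

```text
clock: 29.4
tool_pos: [0.5559, -0.1451, 0.0612]
ee_rot: [-0.002, 0.001, 1.0, 0.0]
contact_force: [-3.8, 0.5, 5.5]
finger_gap: 0.0256
finger_force: 41.3
```

Call:
{"method": "carry_out", "body": {
  "steps": [0.0,0,0,1,0,0.0,0,0,2,0,0.0,0,0,3,0,0.0,0,0,3,0,0.0,0,0,3,0]
}}

```text
clock: 29.9
tool_pos: [0.5555, -0.1452, 0.0599]
ee_rot: [-0.002, 0.001, 1.0, 0.0]
contact_force: [-7.4, 1.5, 19.5]
finger_gap: 0.0257
finger_force: 47.1
```

Call:
{"method": "carry_out", "body": {
  "steps": [0.0,5,0,-1,0,0.0,5,0,-1,0,0.0,5,0,-1,0,0.0,5,0,-1,0,0.0,5,0,-1,0]
}}

```text
clock: 30.4
tool_pos: [0.5526, -0.1451, 0.0599]
ee_rot: [0.0, 0.0, 1.0, 0.0]
contact_force: [-2.0, 1.2, 10.0]
finger_gap: 0.0253
finger_force: 45.3
```

Call:
{"method": "carry_out", "body": {
  "steps": [0.0,-9,0,-1,0,0.0,-9,0,-1,0,0.0,-9,0,-1,0,0.0,-9,0,-1,0,0.0,-9,0,-1,0]
}}

```text
clock: 30.9
tool_pos: [0.5598, -0.145, 0.0601]
ee_rot: [-0.002, 0.001, 1.0, 0.0]
contact_force: [-2.8, -0.9, 6.8]
finger_gap: 0.0252
finger_force: 41.8
```

```bash
python3 -c "
from slat import *
state()"
```

```text
30.9 [ 0.5598 -0.145   0.0601] yaw 179.9 F [-2.8 -0.9  6.8] T [ 0.01  0.47 -0.02] 0.0252 41.8
```

Call:
{"method": "carry_out", "body": {
  "steps": [0.0,3,0,0,0,0.0,3,0,0,0,0.5,3,0,0,0,0.5,3,0,0,0,0.5,3,0,0,0]
}}

```text
clock: 31.4
tool_pos: [0.5584, -0.1448, 0.06]
ee_rot: [-0.0, 0.0, 1.0, 0.0]
contact_force: [-0.6, -0.0, 0.3]
finger_gap: 0.0427
finger_force: 0.0
```

Call:
{"method": "carry_out", "body": {
  "steps": [0.5,0,0,-8,0,0.5,0,0,-25,0,0.5,0,0,-60,0,0.5,0,0,-100,0,0.5,0,0,-135,0]
}}

```text
clock: 31.9
tool_pos: [0.5585, -0.1451, 0.1975]
ee_rot: [0.0, 0.001, 1.0, -0.0]
contact_force: [0.5, 0.7, -0.1]
finger_gap: 0.0426
finger_force: 0.0
```

```bash
python3 - <<'E'
from slat import *
state()
im=manip.read_camera("wrist");i=manip.camera_info("wrist");cv2.imwrite("pics/w8.png",im[:,:,::-1])
sc=manip.read_camera("scene");cv2.imwrite("pics/sc8.png",sc[:,:,::-1])
h=cv2.cvtColor(im,cv2.COLOR_RGB2HSV);m=cv2.inRange(h,(105,150,30),(122,255,255))
for k in cv2.findContours(m,0,2)[0]:
    x,y,w,hh=cv2.boundingRect(k)
    if cv2.contourArea(k)<800: continue
    print((x,y,w,hh))
    for row in range(y+5,y+hh-3,hh//8):
        cc=np.flatnonzero(m[row,x:x+w])+x;a=cast(i,(cc.min(),row),.066);b=cast(i,(cc.max()+1,row),.066);print(row,a[0].round(3),a[1].round(4),b[1].round(4),"w",((b-a)[1]*1000).round(1))
    print("near end x",cast(i,(x+w/2,y),.066).round(4),"low",cast(i,(x+w/2,y+hh),.066).round(4))
E
```

```text
31.9 [ 0.5585 -0.1451  0.1975] yaw 179.93 F [ 0.5  0.7 -0.1] T [-0.01 -0.05  0.01] 0.0426 0.0
(246, 91, 30, 189)
96 0.478 -0.1589 -0.1342 w 24.7
119 0.497 -0.1592 -0.134 w 25.2
142 0.516 -0.1586 -0.1337 w 24.9
165 0.537 -0.1599 -0.1344 w 25.5
188 0.559 -0.1593 -0.1341 w 25.2
211 0.582 -0.1596 -0.1338 w 25.8
234 0.606 -0.159 -0.1345 w 24.5
257 0.631 -0.1603 -0.1332 w 27.1
near end x [ 0.4738 -0.1461  0.066 ] low [ 0.6572 -0.1463  0.066 ]
```

```bash
python3 - <<'E'
from h import *
i=manip.camera_info("scene");t=manip.camera_info("top")
print("base front",cast(i,(95,235),0).round(3),cast(i,(83,230),0).round(3),cast(i,(107,230),0).round(3))
print("top-view body edge",cast(t,(152,125),0).round(3),cast(t,(152,125),.15).round(3),cast(t,(125,95),.25).round(3))
E
```

```text
base front [0.63  0.417 0.   ] [0.676 0.426 0.   ] [0.631 0.383 0.   ]
top-view body edge [0.645 0.37  0.   ] [0.602 0.33  0.15 ] [0.651 0.378 0.25 ]
```

Call:
{"method": "carry_out", "body": {
  "steps": [0.5,1,35,0,0,0.5,2,80,0,0,0.5,3,125,0,0,0.5,3,170,0,0,0.5,3,215,0,0]
}}

```text
clock: 32.5
tool_pos: [0.555, 0.0716, 0.1952]
ee_rot: [-0.0, 0.001, 1.0, -0.0]
contact_force: [0.6, -0.5, 0.8]
finger_gap: 0.0425
finger_force: 0.0
```

Call:
{"method": "carry_out", "body": {
  "steps": [0.5,0,45,0,0,0.5,0,90,0,0,0.5,0,135,0,0,0.5,0,155,0,0,0.5,0,165,0,0]
}}

```text
clock: 33.0
tool_pos: [0.5549, 0.2386, 0.1949]
ee_rot: [-0.0, -0.002, 1.0, 0.001]
contact_force: [0.0, -0.9, 0.6]
finger_gap: 0.0428
finger_force: 0.0
```

```bash
python3 -c "
from slat import *
state();slats('b');state()"
```

```text
33.0 [0.5549 0.2386 0.1949] yaw -179.79 F [ 0.  -0.9  0.6] T [-0.01  0.02  0.01] 0.0428 0.0
b (366, 239, 131, 106) 281 [0.6259 0.3319] 0.408 mid 0.3699
b (366, 239, 131, 106) 292 [0.637  0.3841] 0.4191 mid 0.4016
b (366, 239, 131, 106) 302 [0.6474 0.3976] 0.4284 mid 0.413
  low end x 0.7246
b (316, 90, 69, 177) 160 [0.5186 0.2892] 0.3228 mid 0.306
b (316, 90, 69, 177) 178 [0.533  0.2878] 0.3212 mid 0.3045
b (316, 90, 69, 177) 196 [0.5478 0.2872] 0.3195 mid 0.3033
  low end x 0.6299
33.05 [0.5551 0.2387 0.195 ] yaw -179.8 F [-0.2  1.7 -0.1] T [ 0.07 -0.03  0.01] 0.0425 0.0
```

Call:
{"method": "carry_out", "body": {
  "steps": [0.5,0,25,0,0,0.5,0,50,0,0,0.5,0,64,0,0,0.5,0,64,0,0,0.5,0,64,0,0]
}}

```text
clock: 33.55
tool_pos: [0.5561, 0.297, 0.1951]
ee_rot: [-0.0, 0.001, 1.0, -0.001]
contact_force: [0.2, -0.4, -0.1]
finger_gap: 0.0426
finger_force: 0.0
```

```bash
python3 -c "
from slat import *
state();slats('b');state()"
```

```text
33.55 [0.5561 0.297  0.1951] yaw 179.86 F [ 0.2 -0.4 -0.1] T [-0.04  0.02 -0.  ] 0.0426 0.0
b (253, 87, 40, 191) 163 [0.5223 0.2908] 0.3182 mid 0.3045
b (253, 87, 40, 191) 182 [0.5375 0.2914] 0.3169 mid 0.3042
b (253, 87, 40, 191) 201 [0.5534 0.2913] 0.3165 mid 0.3039
  low end x 0.6438
33.6 [0.5562 0.2965 0.1952] yaw 179.8 F [-0.4  0.3 -0.2] T [-0.02 -0.02 -0.01] 0.0428 0.0
```

Call:
{"method": "carry_out", "body": {
  "steps": [0.5,0,6.5,20,0,0.5,0,6.5,50,0,0.5,0,6.5,80,0,0.5,0,6.5,98,0,0.5,0,6.5,106,0]
}}

```text
clock: 34.1
tool_pos: [0.5552, 0.3026, 0.0874]
ee_rot: [-0.002, 0.002, 1.0, -0.002]
contact_force: [-0.0, -0.5, -0.2]
finger_gap: 0.0427
finger_force: 0.0
```

Call:
{"method": "carry_out", "body": {
  "steps": [0.5,0,0,0,0,0.0,0,0,0,0,0.0,0,0,0,0,0.0,0,0,0,0,0.0,0,0,0,0],
  "force": 40
}}

```text
clock: 34.6
tool_pos: [0.5568, 0.3057, 0.0905]
ee_rot: [0.001, 0.001, 1.0, 0.0]
contact_force: [-0.2, -0.9, 4.5]
finger_gap: 0.0253
finger_force: 40.3
```

Call:
{"method": "carry_out", "body": {
  "steps": [0.0,0,0,-10,0,0.0,0,0,-35,0,0.0,0,0,-70,0,0.0,0,0,-100,0,0.0,0,0,-110,0]
}}

```text
clock: 35.1
tool_pos: [0.5576, 0.3065, 0.2031]
ee_rot: [0.003, 0.0, 1.0, 0.002]
contact_force: [0.1, 0.5, -0.1]
finger_gap: 0.0253
finger_force: 39.8
```

Call:
{"method": "carry_out", "body": {
  "steps": [0.0,0,-30,0,0,0.0,0,-70,0,0,0.0,0,-110,0,0,0.0,0,-150,0,0,0.0,0,-190,0,0]
}}

```text
clock: 35.6
tool_pos: [0.5548, 0.114, 0.1987]
ee_rot: [-0.001, 0.0, 1.0, -0.0]
contact_force: [0.9, -0.6, -0.0]
finger_gap: 0.0254
finger_force: 39.8
```

Call:
{"method": "carry_out", "body": {
  "steps": [0.0,-1,-40,0,0,0.0,-2,-80,0,0,0.0,-2,-120,0,0,0.0,-2,-160,0,0,0.0,-2,-200,0,0]
}}

```text
clock: 36.1
tool_pos: [0.5567, -0.0857, 0.1987]
ee_rot: [-0.001, 0.0, 1.0, 0.0]
contact_force: [-0.2, -0.1, -0.8]
finger_gap: 0.0255
finger_force: 39.8
```

Call:
{"method": "carry_out", "body": {
  "steps": [0.0,0,-45,0,0,0.0,0,-90,0,0,0.0,0,-130,0,0,0.0,0,-155,0,0,0.0,0,-168,0,0]
}}

```text
clock: 36.6
tool_pos: [0.5561, -0.2558, 0.1988]
ee_rot: [-0.001, 0.003, 1.0, -0.001]
contact_force: [0.5, -1.1, -0.7]
finger_gap: 0.0257
finger_force: 39.8
```

Call:
{"method": "carry_out", "body": {
  "steps": [0.0,0,0,20,0,0.0,0,0,45,0,0.0,0,0,65,0,0.0,0,0,80,0,0.0,0,0,80,0]
}}

```text
clock: 37.1
tool_pos: [0.556, -0.2504, 0.117]
ee_rot: [-0.002, -0.0, 1.0, 0.001]
contact_force: [-1.1, 0.6, -0.2]
finger_gap: 0.0253
finger_force: 39.8
```

Call:
{"method": "carry_out", "body": {
  "steps": [0.0,0,0,0,0,0.0,0,0,0,0,0.0,0,0,0,0,0.0,0,0,0,0,0.0,0,0,0,0]
}}

```text
clock: 37.6
tool_pos: [0.5577, -0.2526, 0.1199]
ee_rot: [0.0, 0.001, 1.0, -0.0]
contact_force: [-0.1, 0.1, -0.7]
finger_gap: 0.0253
finger_force: 39.8
```

```bash
python3 -c "
from slat import *
state()
im=manip.read_camera('wrist');cv2.imwrite('pics/w9.png',im[:,:,::-1]);state()"
```

```text
37.6 [ 0.5577 -0.2526  0.1199] yaw 179.93 F [-0.1  0.1 -0.7] T [-0.04  0.03 -0.01] 0.0253 39.8
37.65 [ 0.5576 -0.2525  0.1197] yaw 179.94 F [-0.4 -0.6 -0.7] T [-0.02  0.    0.02] 0.025 39.8
```

Call:
{"method": "carry_out", "body": {
  "steps": [0.0,0,-2.5,12,0,0.0,0,-2.5,20,0,0.0,0,-2.5,27,0,0.0,0,-2.5,32,0,0.0,0,-2.5,36,0],
  "force": 30
}}

```text
clock: 38.15
tool_pos: [0.5575, -0.2553, 0.0833]
ee_rot: [0.0, 0.001, 1.0, -0.0]
contact_force: [-2.0, 0.2, 6.9]
finger_gap: 0.0253
finger_force: 40.7
```

Call:
{"method": "carry_out", "body": {
  "steps": [0.0,0,0,4,0,0.0,0,0,8,0,0.0,0,0,12,0,0.0,0,0,14,0,0.0,0,0,14,0]
}}

```text
clock: 38.65
tool_pos: [0.5568, -0.2546, 0.0685]
ee_rot: [-0.001, 0.0, 1.0, 0.0]
contact_force: [-0.9, 0.9, -0.7]
finger_gap: 0.0252
finger_force: 40.1
```

Call:
{"method": "carry_out", "body": {
  "steps": [0.0,0,0,3,0,0.0,0,0,5,0,0.0,0,0,7,0,0.0,0,0,8,0,0.0,0,0,8,0]
}}

```text
clock: 39.15
tool_pos: [0.5562, -0.2549, 0.0615]
ee_rot: [-0.001, 0.001, 1.0, 0.0]
contact_force: [-2.8, 0.1, 5.1]
finger_gap: 0.0255
finger_force: 41.3
```

Call:
{"method": "carry_out", "body": {
  "steps": [0.0,0,0,1,0,0.0,0,0,2,0,0.0,0,0,3,0,0.0,0,0,3,0,0.0,0,0,3,0]
}}

```text
clock: 39.65
tool_pos: [0.5558, -0.2549, 0.0599]
ee_rot: [-0.001, 0.001, 1.0, 0.0]
contact_force: [-5.9, 1.9, 15.4]
finger_gap: 0.0255
finger_force: 46.9
```

Same height and signature as the first blue slat. I'll release, lift and look.

Call:
{"method": "carry_out", "body": {
  "steps": [0.0,0,0,-2,0,0.0,1,0,-2,0,0.5,1,0,-2,0,0.5,1,0,-2,0,0.5,1,0,-2,0]
}}

```text
clock: 40.15
tool_pos: [0.5565, -0.2549, 0.06]
ee_rot: [-0.0, 0.001, 1.0, 0.0]
contact_force: [-0.2, 0.2, -0.1]
finger_gap: 0.0428
finger_force: 0.0
```

Call:
{"method": "carry_out", "body": {
  "steps": [0.5,0,0,-8,0,0.5,0,0,-25,0,0.5,0,0,-60,0,0.5,0,0,-100,0,0.5,0,0,-135,0]
}}

```text
clock: 40.65
tool_pos: [0.5565, -0.2551, 0.1975]
ee_rot: [0.0, 0.001, 1.0, -0.0]
contact_force: [0.4, -0.2, -0.1]
finger_gap: 0.0425
finger_force: 0.0
```

Call:
{"method": "carry_out", "body": {
  "steps": [0.5,15,30,-5,0,0.5,30,55,-10,0,0.5,30,55,-10,0,0.5,30,55,-10,0,0.5,30,55,-10,0]
}}

```text
clock: 41.15
tool_pos: [0.527, -0.201, 0.2056]
ee_rot: [0.001, 0.001, 1.0, -0.0]
contact_force: [-0.5, 0.1, -0.6]
finger_gap: 0.0424
finger_force: 0.0
```

```bash
python3 - <<'E'
from slat import *
state()
a=manip.read_camera("wrist");i=manip.camera_info("wrist");b=manip.read_camera("scene")[140:208,215:325]
b=cv2.resize(b,None,fx=4.65,fy=4.65,interpolation=2)
cv2.imwrite("pics/fin.png",np.vstack([a[60:330],b[:, :512]])[:600,:,::-1])
cv2.imwrite("pics/w10.png",a[:,:,::-1])
E
```

```text
41.15 [ 0.527  -0.201   0.2056] yaw 179.89 F [-0.5  0.1 -0.6] T [-0.03  0.01  0.05] 0.0424 0.0
```

View pics/fin.png

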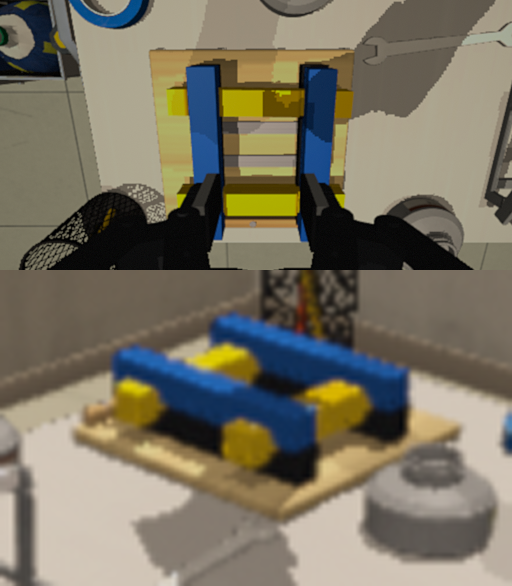

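The crib looks complete. The blue slats are level over both yellow ones, close above the rails, at wrist columns 190–222 and 300–336. The scene crop shows no gaps at the notches.

```bash
python3 -c "
from rig import manip
print(manip.hand_in())"
```

```text
the job is handed in; nothing more can be done
None
```

I built the crib and handed it in at about 41 s: two yellow slats home over the footing rails and two blue slats home over the yellow ones. Contact heights and the last picture agree that all four are level and locked. The hand-in returned no verdict.

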